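# Restock the analyser's reagent drawer and secure it for sea

### The arm

A 7-joint arm with a two-finger parallel gripper is mounted at the origin on the work surface. World frame = base frame: x ahead of the robot, y to its left, z up, the work surface at z = 0. Lengths are in m, angles in rad, forces in N, time in s.
With the tool pointing down it reaches from about 0.425 to 0.925 m from the base axis. Payload 6.8 kg.
Tool frame: the origin (TCP) lies midway between the tips of the shut fingers; the grasp point (between the pads) lies 19 mm behind it (bot.hold_point_z is the distance from the TCP to the grasp point, in m); z points along the fingers, y is the line along which they close (so a half turn about z gives the same grasp; the last joint's range is limited). The gripper opens to 85 mm and grips with 20 to 120 N. Pads are 22 mm wide; open, the fingers measure 114 mm over their backs; the gripper's body (76 mm by 85 mm) begins 54 mm behind the grasp point. The pads swing forward as they close: fully open they stand 13 mm farther back than shut.
Start: joints at [-1.304, 0.477, 0.022, 1.555, -0.011, 1.109, -0.083], TCP at [0.247, 0.628, 0.231] pointing down, gripper open.
Joint ranges: [-2.96, 2.96], [-0.34, 2.1], [-1.41, 1.46], [0.24, 2.44], [-1.37, 4.51], [0.17, 1.92], [-2.96, 2.96]. Speed limits (rad/s): [2.39, 2.39, 3.14, 3.14, 3.14, 3.14, 3.14].

### API

Orientations are given as a unit quaternion [w, x, y, z].
In Python, from station import bot gives the robot as it stands. The module is installed in compiled form; this text tells all that it offers.
- The arm moves only by the tool step_arm, never from a script. Its argument "increments" is a list that holds one entry, the list of rows, each a list of 7 numbers: the opening, from -1 (shut) to 1 (fully open), then the shift along the tool's x, y, z in mm, then the turn, a rotation vector about the tool's x, y, z in degrees. In form: [[[grip, x, y, z, ax, ay, az], ...]]. A call has 1 to 10 rows; each row is the pose to reach, as a shift and turn from the pose commanded when the call began, along the tool's axes at that moment; what a row does not reach only later rows make up. A row lasts 1/12 s, in which the tool goes at most 41.7 mm and 7.16 degrees, less where a joint would pass 70% of its speed; a pose out of reach is approached as far as the arm can. A call with a gripper value outside its range is refused whole. The fingers move at their own pace and stop on an object; "force" is the grip in N (left out, the last holds). Time passes only in rows, so rows that repeat a pose let the fingers close. It gives the time, the measured TCP pose, the force, the opening and the grip force at its end, in the units of the state.
- bot.get_obs(): the state, without advancing time (a new reading comes with each control period).
- bot.read_camera(name): name is "side" or "top"; returns a dict with "image" (420x560x3 uint8, red, green, blue), "camera_matrix" (3x3 intrinsics, pixels), "R" (3x3) and "t" (3): a world point X has camera coordinates R X + t. Camera axes: x right, y down, z forward; pixel columns grow to the right and rows downward; lengths in m; the calibration is good to about 2 mm. A picture is of the moment at which its call begins. There is no depth.
- bot.hand_in(): hands the job in; it is judged then, once.
The state is a dict: "t": time; "q": joint angles; "joint_vel": joint speeds; "joint_torque": joint torques, N m; "eef_pos": TCP position; "tool_rot": TCP orientation; "contact_force": force on the tool from outside, world axes, zero at the start; "torque": the same for the moment, N m; "gripper_width": opening from 0.0 (shut) to 1.0 (fully open); "grasp_force": force on a finger pad.
Only numpy, scipy, OpenCV 4.12 (cv2) and the standard library are available. Lean on these libraries where they do the work, as an engineer would, in place of code of your own. Each camera call takes 0.05 s, during which the arm holds its last target. There are 200 camera calls.

### The job

Get the analyser's reagent drawer ready for sea: put the slim used bottles that are in the open drawer into the empty white tray, and stand all the squat white jars from the mat upright in the drawer. Then push the drawer fully home and, once it is home, swing the hook on its front round until it rests against the catch pin on the cabinet top. Leave the flask, the large reagent bottle and the wrench where they are.

Things in the scene. Friction and masses are not known exactly. Their poses are not given: they have to be found in the camera images.
- jar0: one of up to five alike squat white plastic screw-cap jars of fresh reagent, 46 mm diameter, 46 mm tall, standing on the black mat; origin at the centre of its underside, z up along the jar
- jar1: one of up to five alike squat white plastic screw-cap jars of fresh reagent, 46 mm diameter, 46 mm tall, standing on the black mat; origin at the centre of its underside, z up along the jar
- jar2: one of up to five alike squat white plastic screw-cap jars of fresh reagent, 46 mm diameter, 46 mm tall, standing on the black mat; origin at the centre of its underside, z up along the jar
- jar3: one of up to five alike squat white plastic screw-cap jars of fresh reagent, 46 mm diameter, 46 mm tall, standing on the black mat; origin at the centre of its underside, z up along the jar
- jar4: one of up to five alike squat white plastic screw-cap jars of fresh reagent, 46 mm diameter, 46 mm tall, standing on the black mat; origin at the centre of its underside, z up along the jar
- bottle0: one of up to two alike slim used reagent bottles, amber glass with black cap, 32 mm diameter, 58 mm tall, standing in the open drawer at the start; origin at the centre of its underside, z up along the bottle
- bottle1: one of up to two alike slim used reagent bottles, amber glass with black cap, 32 mm diameter, 58 mm tall, standing in the open drawer at the start; origin at the centre of its underside, z up along the bottle
- cabinet: fixed low grey drawer unit, 240 mm deep (x), 270 mm wide (y), 88 mm tall; origin at the bottom centre of its front plane; -x points out of the front, the way the drawer opens. A steel catch pin, 8 mm diameter, stands 11 mm up from its top at (35, 118) mm
- drawer (a joint): slide of the drawer in m: 0 is fully home against its stop, about 0.155 to 0.18 at the start; stiff runners (about 4 N) that stay where they are left
- drawer_in (a point): centre of the drawer's inner floor, 10 mm above the bench, with the cabinet's axes; the inside is 180 mm (x) by 210 mm (y), side walls 34 mm high; the front panel (inner face 90 mm to -x of this point, 16 mm thick, 250 mm wide) rises to 86 mm above the bench. The rear part of the inside is under the cabinet, whose roof is 78 mm above the bench
- drawer_pull (a point): centre of the flat front face of the drawer's pull, an aluminium bar 100 mm wide (y) and 20 mm tall that stands 14 mm out from the front panel; 55 mm above the bench; -x points out of the front
- hook (a joint): swing of the flat steel hook in rad about its vertical pivot on top of the drawer's front panel: 0 is closed, its arm pointing straight over the cabinet top (+x) and resting against the catch pin; about 1.75 to 2.2 at the start, the arm lying over the front panel and pointing to -y and a little out of the front; stiff, stays where it is left, travel 0 to 2.4
- hook_hinge (a point): on the pivot axis of the hook, 97 mm above the bench; it moves with the drawer
- hook_post (a point): centre of the top end of the hook's upright black finger post, 12 mm diameter and 25 mm tall, top 120 mm above the bench, 48 mm from the pivot axis (which is 100 mm to +y of the drawer's middle); below it the hook's flat arm is 7 mm thick with its upper side 97 mm above the bench
- mat: thin black rubber mat, 200 by 220 by 3 mm, fixed to the bench; the fresh jars stand on it; origin at the centre of its underside
- tray_in (a point): centre of the inner floor (5 mm above the bench) of the empty white tray fixed to the bench, 160 (x) by 180 (y) mm outside, 30 mm tall, walls 5 mm
- flask: stoppered conical glass flask, 72 mm diameter, 112 mm tall, to be left alone; origin at the centre of its underside
- reagent: white plastic bottle, 70 mm diameter, 120 mm tall, to be left alone; origin at the centre of its underside
- spanner: steel wrench 160 mm long lying on the cabinet top, well behind the catch pin, to be left alone
Things that resemble listed ones, but are neither listed nor needed, are in the scene too. Leave any pink or purple look-alike of the bottle0 alone.

How it is judged:
By the outcome, as a careful person would: the job done as asked, in the order asked, and still so for the second after the job is handed in, with the robot touching nothing.
Of jar0, jar1, jar2, jar3, jar4 only 3 to 5 are there at a start; the rules pass over those that are not, and their reading is None.
Of bottle0, bottle1 only 1 to 2 are there at a start; the rules pass over those that are not, and their reading is None.
At some moment in a run one of jar0, jar1, jar2, jar3, jar4 may be knocked a few centimetres aside while the robot is not near it.
It also fails if it takes over 210 s, if anything falls off the work surface, if the arm or the gripper's body presses on something with over 40 N, if the wrist force passes 120 N, or if a joint passes its speed limit or range.

## Working session

There is one attempt and no reset: what is moved stays moved. The work goes in short steps, Python scripts to look and compute and a tool call to move; the robot and the scene stay as the last step left them, time stands still between calls to the robot, and variables do not carry over. Pictures are saved under pics/ and viewed, at most 14 in all, crops included, and the job is handed in when it is done.

Besides the shell and the picture viewer there is one more tool, called after "Emit:" as name([rows], argument=value, ...), one row to a line, values as JSON. step_arm: Moves the arm, as the interface text tells. Its arguments: {"type":"object","properties":{"increments":{"type":"array"},"force":{"type":"number"}},"required":["increments"]}

```bash
mkdir -p pics; cat > h.py <<'E'
import numpy as np, cv2
from station import bot
def cam(n):
    d=bot.read_camera(n); return d['image'],np.array(d['camera_matrix']),np.array(d['R']),np.array(d['t'])
def ray(c,u,v):
    _,K,R,t=c; return -R.T@t, R.T@np.linalg.inv(K)@np.array([u,v,1.])
def onz(c,u,v,z):
    o,d=ray(c,u,v); return o+d*(z-o[2])/d[2]
def proj(c,X):
    _,K,R,t=c; p=K@(R@np.array(X)+t); return p[:2]/p[2]
def two(c1,p1,c2,p2):
    o1,d1=ray(c1,*p1);o2,d2=ray(c2,*p2)
    s=np.linalg.lstsq(np.c_[d1,-d2],o2-o1,rcond=None)[0]
    a,b=o1+d1*s[0],o2+d2*s[1]; return (a+b)/2,np.linalg.norm(a-b)
def save(c,n): cv2.imwrite('pics/'+n+'.png',cv2.cvtColor(c[0],cv2.COLOR_RGB2BGR))
E
python3 - <<'E'
from h import *
for n in('top','side'):
    c=cam(n); save(c,n+'0'); print(n,(-c[2].T@c[3]).round(3),c[2].round(2).tolist(),c[1][0])
o=bot.get_obs();print(o['eef_pos'],o['tool_rot'],o['contact_force'],bot.hold_point_z)
E
```

```text
top [ 0.393 -0.016  1.153] [[-0.03, -1.0, 0.0], [-0.98, 0.03, -0.17], [0.17, -0.01, -0.98]] [473.1913892    0.         281.42400611]
side [0.446 0.757 0.688] [[-0.98, -0.18, 0.01], [-0.12, 0.59, -0.8], [0.13, -0.79, -0.6]] [427.64749623   0.         277.9925499 ]
[0.24688271 0.62766536 0.23042797] [-9.37522864e-05  1.86250648e-01  9.82501929e-01 -8.04888201e-04] [ 0.38564676  0.42381954 -0.87921217] 0.0187
```

View pics/top0.png

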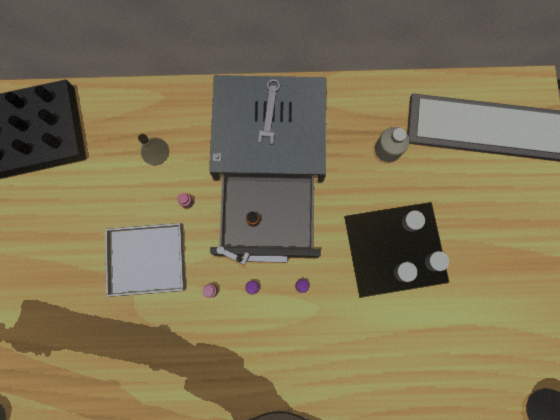

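View pics/side0.png

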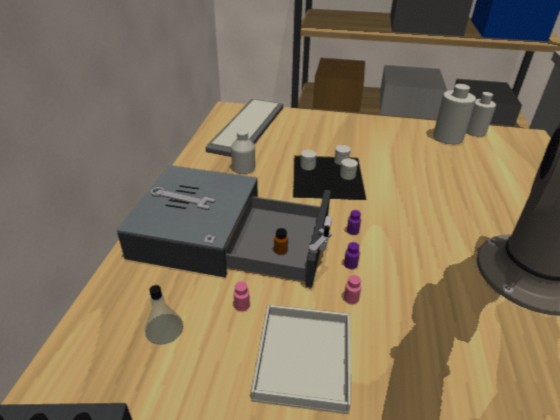

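The top view shows three jars on the mat at about (414,221), (439,261) and (407,272). One amber bottle is in the drawer at (252,218) and the tray is centred near (145,260). The hook runs from about (220,250) to (245,260), and the pink/purple decoys stand outside. The side view agrees: one bottle at (281,241) and jars at (308,160), (343,155) and (348,169).

```bash
python3 - <<'E'
from h import *
T=cam('top');S=cam('side')
def crop(c,x0,y0,w,h,s): return cv2.resize(cv2.cvtColor(c[0],cv2.COLOR_RGB2BGR)[y0:y0+h,x0:x0+w],(w*s,h*s),interpolation=cv2.INTER_CUBIC)
a=np.zeros((600,800,3),np.uint8)
a[:300,:480]=crop(T,205,165,120,75,4); a[300:500,:480]=crop(T,205,225,120,50,4)
a[:300,480:]=crop(T,340,198,107,100,3)[:,:320] ; a[300:600,480:]=crop(S,270,190,80,75,4)
cv2.imwrite('pics/crop1.png',a)
def blobs(c,m,box,mn=15):
    x0,y0,x1,y1=box; mm=np.zeros(m.shape,np.uint8); mm[y0:y1,x0:x1]=m[y0:y1,x0:x1]
    n,l,s,ce=cv2.connectedComponentsWithStats(mm); return [(s[i].tolist(),ce[i].round(1).tolist()) for i in range(1,n) if s[i,4]>=mn]
gT=T[0].min(2);gS=S[0].min(2)
print('jT',blobs(T,gT>150,(345,200,450,300)));
for th in(110,150,180): print('jS',th,blobs(S,gS>th,(292,140,365,200)))
for n,c,b in(('T',T,(215,170,320,250)),('S',S,(240,200,320,270))):
    h=cv2.cvtColor(c[0],cv2.COLOR_RGB2HSV); print('amb',n,blobs(c,(h[...,0]<18)&(h[...,1]>150)&(h[...,2]>40),b,5)); print('blk',n,blobs(c,c[0].max(2)<28,b,5))
# edges: front panel, tray corner rays
for p in((212,247),(320,248),(212,255),(321,256)): print('panel',onz(T,*p,.086).round(4))
for p in((107,226),(182,224),(184,293),(107,296)): print('tray',onz(T,*p,.03).round(4))
for p in((345,213),(431,203),(449,287),(360,297)): print('mat',onz(T,*p,.003).round(4))
for p in((212,176),(326,177)): print('cabfront',onz(T,*p,.088).round(4))
E
```

```text
jT [([407, 212, 17, 16, 194], [414.6, 219.7]), ([431, 253, 17, 17, 226], [439.3, 260.8]), ([399, 263, 17, 18, 226], [407.0, 271.6])]
jS 110 [([335, 145, 16, 8, 102], [342.7, 148.4]), ([301, 149, 16, 9, 114], [308.3, 153.0]), ([341, 158, 17, 9, 114], [349.0, 162.2])]
jS 150 [([336, 145, 14, 7, 68], [342.7, 148.4]), ([302, 150, 14, 7, 77], [308.3, 153.1]), ([342, 159, 15, 7, 79], [349.0, 162.2])]
jS 180 []
amb T [([247, 214, 12, 11, 31], [253.8, 221.2])]
blk T []
amb S [([275, 236, 13, 18, 194], [280.6, 244.9])]
blk S [([277, 229, 9, 10, 73], [280.9, 233.3]), ([313, 252, 6, 18, 28], [315.8, 260.6])]
panel [0.4904 0.1346 0.086 ]
panel [ 0.4811 -0.1086  0.086 ]
panel [0.4724 0.1347 0.086 ]
panel [ 0.4631 -0.11    0.086 ]
tray [0.5529 0.393  0.03  ]
tray [0.5526 0.214  0.03  ]
tray [0.3901 0.2082 0.03  ]
tray [0.3885 0.3873 0.03  ]
mat [ 0.5721 -0.181   0.003 ]
mat [ 0.591  -0.3948  0.003 ]
mat [ 0.3856 -0.4207  0.003 ]
mat [ 0.3683 -0.2061  0.003 ]
cabfront [0.6542 0.1337 0.088 ]
cabfront [ 0.6443 -0.1293  0.088 ]
```

View pics/crop1.png

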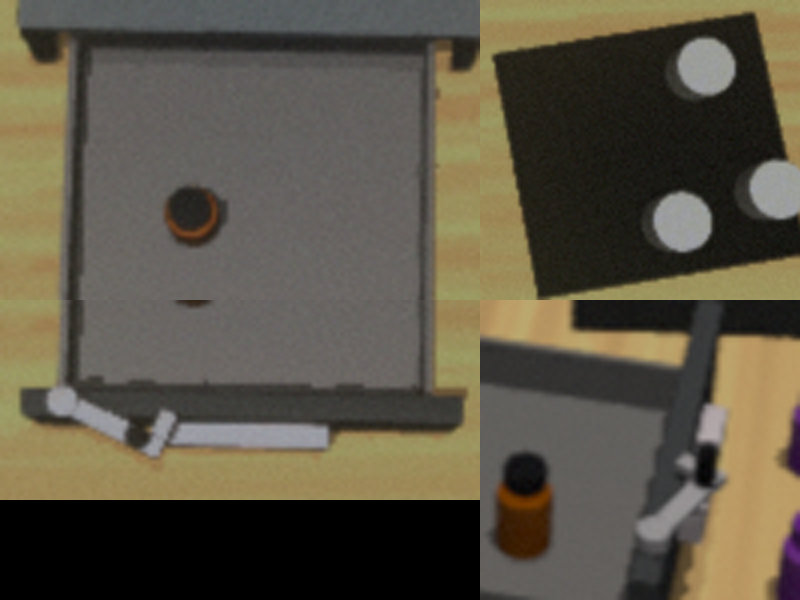

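The crop shows the hook pivot at top-view pixel (220.5,250.5), the post at (239.2,258.8) and the bottle cap at (253,218). In the side view the post top is near (326.5,226) and the cap centre near (281.2,232.5).

```bash
cat >> h.py <<'E'
from scipy.spatial.transform import Rotation as Ro
def rot(): q=bot.get_obs()['tool_rot']; return Ro.from_quat([q[1],q[2],q[3],q[0]])
def go(p,yaw=None):
    """mm shift and deg turn in tool axes to reach TCP p pointing down, tool y at world angle yaw(deg)"""
    o=bot.get_obs(); R=rot(); s=R.inv().apply(np.array(p)-o['eef_pos'])*1000
    out=[s.round(1).tolist()]
    if yaw is not None:
        y=np.radians(yaw); Y=np.array([np.cos(y),np.sin(y),0]); Z=np.array([0,0,-1.])
        G=Ro.from_matrix(np.c_[np.cross(Y,Z),Y,Z]); out.append(np.degrees((R.inv()*G).as_rotvec()).round(2).tolist())
    return out
E
python3 - <<'E'
from h import *
T=cam('top');S=cam('side')
P=lambda n,a,b:print(n,*[np.round(v,4) for v in two(T,a,S,b)])
P('jA',(414.6,219.7),(308.3,153.1));P('jB',(439.3,260.8),(342.7,148.4));P('jC',(407,271.6),(349,162.2))
P('cap',(253,218),(281.2,230.5)); P('post',(239.2,258.8),(326.5,226))
for n,p,z in(('jA',(414.6,219.7),.049),('jB',(439.3,260.8),.049),('jC',(407,271.6),.049),('cap',(252.8,218),.068),('hinge',(220.5,250.5),.097),('post',(239.2,258.8),.12),('pulll',(249,260),.065),('pullr',(287,261),.065)): print(n,onz(T,*p,z).round(4))
print(go([.55,.04,.2],-2.2))
E
```

```text
jA [ 0.5445 -0.3374  0.0497] 0.0006
jB [ 0.4465 -0.3876  0.0487] 0.0003
jC [ 0.4241 -0.3105  0.0492] 0.0006
cap [0.5583 0.0421 0.0671] 0.0033
post [0.4604 0.0709 0.1201] 0.0009
jA [ 0.5443 -0.3376  0.049 ]
jB [ 0.4464 -0.3875  0.049 ]
jC [ 0.4238 -0.3106  0.049 ]
cap [0.5565 0.0425 0.068 ]
hinge [0.481  0.1142 0.097 ]
post [0.4599 0.0709 0.12  ]
pulll [0.4601 0.0532 0.065 ]
pullr [ 0.4553 -0.0336  0.065 ]
[[-497.2, -436.2, 31.2], [-0.03, 0.02, 70.72]]
```

```bash
python3 -c "
from h import *
print(go([.557,.0423,.20],87.8))"
```

```text
[[-502.9, -431.5, 31.2], [-0.03, -0.0, -19.28]]
```

Emit:
step_arm([
  [[1,-503,-431.5,0,0,0,-19.3],[1,-503,-431.5,0,0,0,-19.3],[1,-503,-431.5,0,0,0,-19.3],[1,-503,-431.5,0,0,0,-19.3],[1,-503,-431.5,0,0,0,-19.3],[1,-503,-431.5,0,0,0,-19.3],[1,-503,-431.5,0,0,0,-19.3],[1,-503,-431.5,0,0,0,-19.3],[1,-503,-431.5,0,0,0,-19.3],[1,-503,-431.5,0,0,0,-19.3]],
], force=40)

```text
t: 1.13
eef_pos: [0.4427, 0.258, 0.2316]
tool_rot: [0.0, 0.019, 1.0, 0.0]
contact_force: [-0.2, -0.1, -0.6]
gripper_width: 1.004
grasp_force: 0.0
```

```bash
python3 -c "
from h import *
print(go([.557,.0423,.20],87.8),bot.get_obs()['eef_pos'],bot.get_obs()['t'],bot.get_obs()['q'])"
```

```text
[[-122.4, -211.2, 31.5], [0.03, 0.03, 0.03]] [0.44268822 0.25798364 0.23159625] 1.1333 [-0.7370148   0.20743973  0.10119938  1.94540316 -0.02507449  0.98924353
  0.90865112]
```

Emit:
step_arm([
  [[1,-122.4,-211,30,0,0,0],[1,-122.4,-211,30,0,0,0],[1,-122.4,-211,30,0,0,0],[1,-122.4,-211,30,0,0,0],[1,-122.4,-211,30,0,0,0],[1,-122.4,-211,30,0,0,0],[1,-122.4,-211,30,0,0,0],[1,-122.4,-211,30,0,0,0],[1,-122.4,-211,30,0,0,0]],
])

```text
t: 1.88
eef_pos: [0.5562, 0.045, 0.2012]
tool_rot: [-0.0, 0.019, 1.0, 0.0]
contact_force: [-0.9, 0.6, -0.6]
gripper_width: 1.001
grasp_force: 0.0
```

```bash
python3 -c "
from h import *
print(go([.557,.0423,.028],87.8),bot.get_obs()['eef_pos'])"
```

```text
[[-1.0, -2.7, 173.2], [0.03, -0.03, 0.02]] [0.55616131 0.04495962 0.20117485]
```

Emit:
step_arm([
  [[1,-0.5,-1,42,0,0,0],[1,-0.5,-1,84,0,0,0],[1,-0.5,-1,125,0,0,0],[1,-0.5,-1,155,0,0,0],[1,-0.5,-1,173,0,0,0],[1,-0.5,-1,173,0,0,0],[-1,-0.5,-1,173,0,0,0],[-1,-0.5,-1,173,0,0,0],[-1,-0.5,-1,173,0,0,0],[-1,-0.5,-1,173,0,0,0]],
])

```text
t: 2.72
eef_pos: [0.558, 0.0439, 0.03]
tool_rot: [0.001, 0.019, 1.0, 0.0]
contact_force: [0.3, -0.4, 0.2]
gripper_width: 0.45
grasp_force: 0.0
```

Emit:
step_arm([
  [[-1,0,0,0,0,0,0],[-1,0,0,0,0,0,0],[-1,0,0,0,0,0,0],[-1,0,0,-40,0,0,0],[-1,0,0,-80,0,0,0],[-1,0,0,-120,0,0,0],[-1,0,0,-150,0,0,0],[-1,0,0,-150,0,0,0]],
])

```text
t: 3.38
eef_pos: [0.561, 0.0437, 0.1857]
tool_rot: [0.006, 0.019, 1.0, 0.002]
contact_force: [1.5, -0.3, -0.0]
gripper_width: 0.363
grasp_force: 39.8
```

```bash
python3 - <<'E'
from h import *
tc=np.mean([[.5529,.393],[.5526,.214],[.3901,.2082],[.3885,.3873]],0);print(tc, go([*tc,.18],87.8),go([*tc,.025]))
c=cam('side');save(c,'s1')
E
```

```text
[0.471025 0.300625] [[99.9, 253.3, 5.4], [0.19, 0.69, -0.02]] [[101.8, 252.7, 160.4]]
```

View pics/s1.png

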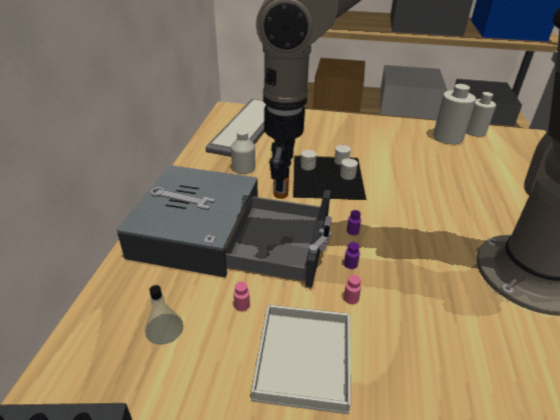

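The bottle is held at about (281,190), clear of the drawer. Next it goes over the tray.

Emit:
step_arm([
  [[-1,15,37,0,0,0,0],[-1,30,74,0,0,0,0],[-1,45,112,0,0,0,0],[-1,60,149,0,0,0,0],[-1,75,187,0,0,0,0],[-1,90,224,0,0,0,0],[-1,100,253,0,0,0,0],[-1,100,253,0,0,0,0],[-1,100,253,0,0,0,0]],
])

```text
t: 4.18
eef_pos: [0.4648, 0.3018, 0.1773]
tool_rot: [-0.001, 0.017, 1.0, -0.0]
contact_force: [0.3, -0.6, -0.2]
gripper_width: 0.361
grasp_force: 39.9
```

```bash
python3 -c "
from h import *
print(go([.471,.3006,.0255],87.8),bot.get_obs()['eef_pos'],bot.get_obs()['gripper_width'])"
```

```text
[[-6.5, -0.9, 151.7], [-0.04, -0.09, 0.29]] [0.46479507 0.3018222  0.17725531] 0.36061132881967717
```

Emit:
step_arm([
  [[-1,-3,0,35,0,0,0],[-1,-3,0,70,0,0,0],[-1,-3,0,105,0,0,0],[-1,-3,0,130,0,0,0],[-1,-3,0,145,0,0,0],[-1,-3,0,149,0,0,0],[-1,-3,0,151,0,0,0],[-1,-3,0,151.5,0,0,0],[-1,-3,0,151.5,0,0,0]],
])

```text
t: 4.93
eef_pos: [0.4705, 0.2998, 0.0278]
tool_rot: [0.001, 0.019, 1.0, 0.0]
contact_force: [0.3, 0.2, -0.8]
gripper_width: 0.363
grasp_force: 39.9
```

Emit:
step_arm([
  [[0.2,0,0,0,0,0,0],[0.2,0,0,0,0,0,0],[0.2,0,0,0,0,0,0],[0.2,0,0,0,0,0,0],[1,0,0,-30,0,0,0],[1,0,0,-70,0,0,0],[1,0,0,-110,0,0,0],[1,0,0,-150,0,0,0],[1,0,0,-180,0,0,0],[1,0,0,-180,0,0,0]],
])

```text
t: 5.77
eef_pos: [0.4728, 0.3021, 0.214]
tool_rot: [0.005, 0.019, 1.0, 0.004]
contact_force: [0.7, 0.9, 1.1]
gripper_width: 1.001
grasp_force: 0.0
```

```bash
python3 - <<'E'
from h import *
print(go([.5444,-.3375,.20],-2.2), go([.424,-.3106,.2],0))
c=cam('top');save(c,'t2')
E
```

```text
[[-96.0, -636.5, 9.6], [0.77, 0.03, 90.0]] [[25.4, -614.2, 8.7], [0.76, 0.05, 87.8]]
```

View pics/t2.png

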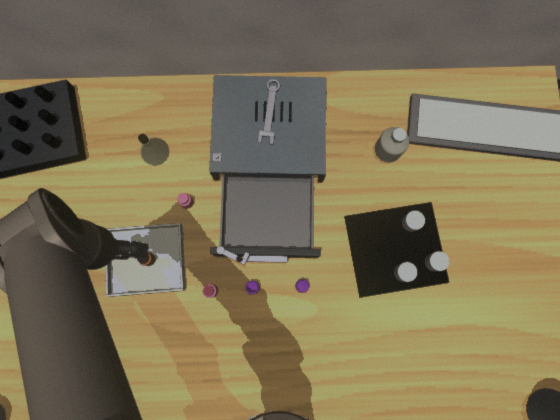

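The bottle stands in the tray at (147,258), and the jars are still at (414,221), (439,261) and (407,272).

Emit:
step_arm([
  [[1,-6,-40,0,0,0,7],[1,-12,-80,0,0,0,14],[1,-18,-120,0,0,0,21],[1,-24,-160,0,0,0,28],[1,-30,-200,0,0,0,35],[1,-36,-240,0,0,0,42],[1,-42,-280,0,0,0,49],[1,-48,-320,0,0,0,56],[1,-54,-360,0,0,0,63],[1,-60,-400,0,0,0,70]],
])

```text
t: 6.65
eef_pos: [0.5132, -0.1039, 0.2057]
tool_rot: [-0.001, 0.591, 0.806, -0.001]
contact_force: [1.1, -0.2, -0.2]
gripper_width: 0.998
grasp_force: 0.0
```

```bash
python3 -c "
from h import *
print(go([.5444,-.3375,.20],-2.2),bot.get_obs()['eef_pos'])"
```

```text
[[-232.2, -40.5, 5.7], [-0.1, -0.01, 19.7]] [ 0.51323993 -0.10386494  0.20572105]
```

Emit:
step_arm([
  [[1,-40,-7,0,0,0,6.5],[1,-80,-14,0,0,0,13],[1,-120,-21,0,0,0,19.7],[1,-160,-28,0,0,0,19.7],[1,-200,-35,0,0,0,19.7],[1,-232,-40.5,5,0,0,19.7],[1,-232,-40.5,5,0,0,19.7],[1,-232,-40.5,5,0,0,19.7],[1,-232,-40.5,5,0,0,19.7]],
])

```text
t: 7.4
eef_pos: [0.5461, -0.3346, 0.2003]
tool_rot: [-0.001, 0.719, 0.695, -0.0]
contact_force: [-0.3, 0.0, -0.0]
gripper_width: 0.999
grasp_force: 0.0
```

```bash
python3 -c "
from h import *
print(go([.5444,-.3375,.013],-2.2),bot.get_obs()['eef_pos'])"
```

```text
[[-3.2, -1.2, 187.3], [-0.13, -0.07, 0.32]] [ 0.54611441 -0.33455094  0.20027328]
```

Emit:
step_arm([
  [[1,-1,-1,40,0,0,0],[1,-1,-1,80,0,0,0],[1,-1,-1,120,0,0,0],[1,-1,-1,150,0,0,0],[1,-1,-1,175,0,0,0],[1,-1,-1,187,0,0,0],[1,-1,-1,187,0,0,0],[-1,-1,-1,187,0,0,0],[-1,-1,-1,187,0,0,0],[-1,-1,-1,187,0,0,0]],
])

```text
t: 8.23
eef_pos: [0.547, -0.3369, 0.0168]
tool_rot: [0.002, 0.718, 0.696, 0.001]
contact_force: [0.2, 0.3, 0.1]
gripper_width: 0.605
grasp_force: 0.1
```

Emit:
step_arm([
  [[-1,0,0,0,0,0,0],[-1,0,0,0,0,0,0],[-1,0,0,0,0,0,0],[-1,0,0,-20,0,0,0],[-1,0,0,-60,0,0,0],[-1,0,0,-100,0,0,0],[-1,0,0,-140,0,0,0],[-1,0,0,-160,0,0,0],[-1,0,0,-160,0,0,0]],
])

```text
t: 8.98
eef_pos: [0.5484, -0.3387, 0.1817]
tool_rot: [0.005, 0.719, 0.695, 0.002]
contact_force: [1.1, -0.8, -0.6]
gripper_width: 0.526
grasp_force: 41.1
```

```bash
python3 -c "
from h import *
print(go([.5676,-.054,.16],-2.2),bot.get_obs()['eef_pos'])"
```

```text
[[285.3, 9.5, 20.6], [0.58, 0.23, 0.29]] [ 0.54839629 -0.33871889  0.18169239]
```

Emit:
step_arm([
  [[-1,40,1,0,0,0,0],[-1,80,2,0,0,0,0],[-1,120,4,0,0,0,0],[-1,160,5,0,0,0,0],[-1,200,7,0,0,0,0],[-1,240,8,10,0,0,0],[-1,270,9.5,15,0,0,0],[-1,284,9.5,20,0,0,0],[-1,284,9.5,20,0,0,0],[-1,284,9.5,20,0,0,0]],
])

```text
t: 9.82
eef_pos: [0.5641, -0.0527, 0.1546]
tool_rot: [-0.0, 0.718, 0.696, -0.0]
contact_force: [0.4, 0.4, -0.4]
gripper_width: 0.528
grasp_force: 41.1
```

```bash
python3 -c "
from h import *
print(go([.5676,-.054,.0215],-2.2),bot.get_obs()['eef_pos'])"
```

```text
[[-1.1, 3.6, 133.1], [-0.03, 0.03, 0.39]] [ 0.56412539 -0.05274437  0.15456878]
```

Emit:
step_arm([
  [[-1,0,1.5,40,0,0,0],[-1,0,1.5,75,0,0,0],[-1,0,1.5,105,0,0,0],[-1,0,1.5,122,0,0,0],[-1,0,1.5,129,0,0,0],[-1,0,1.5,132,0,0,0],[-1,0,1.5,133,0,0,0],[-1,0,1.5,133,0,0,0]],
])

```text
t: 10.48
eef_pos: [0.5668, -0.0558, 0.0238]
tool_rot: [0.001, 0.72, 0.694, 0.0]
contact_force: [-3.0, -0.2, 6.3]
gripper_width: 0.527
grasp_force: 42.0
```

Emit:
step_arm([
  [[0.4,0,0,0,0,0,0],[0.4,0,0,0,0,0,0],[0.4,0,0,0,0,0,0],[0.4,0,0,0,0,0,0],[0.4,0,0,-20,0,0,0],[0.4,0,0,-60,0,0,0],[0.4,0,0,-100,0,0,0],[0.4,0,0,-140,0,0,0],[0.4,0,0,-160,0,0,0],[0.4,0,0,-160,0,0,0]],
])

```text
t: 11.32
eef_pos: [0.5691, -0.0535, 0.1869]
tool_rot: [0.003, 0.719, 0.695, 0.003]
contact_force: [1.0, -0.0, 0.5]
gripper_width: 0.7
grasp_force: 0.0
```

```bash
cat > look.py <<'E'
from h import *
import sys
T=cam('top');save(T,sys.argv[1])
m=((T[0].min(2)>140)).astype(np.uint8); n,l,s,ce=cv2.connectedComponentsWithStats(m)
for i in range(1,n):
    if s[i,4]>=60 and s[i,2]<26 and s[i,3]<26 : print(ce[i].round(1),s[i].tolist(),'z.049',onz(T,*ce[i],.049).round(4),'z.056',onz(T,*ce[i],.056).round(4))
print(bot.get_obs()['eef_pos'])
E
python3 look.py t3; python3 -c "
from h import *
print(go([.4465,-.3876,.2],-2.2))"
```

```text
[268.4 118.9] [265, 105, 7, 25, 69] z.049 [8.032e-01 8.000e-04 4.900e-02] z.056 [8.006e-01 7.000e-04 5.600e-02]
[399.3 134. ] [393, 128, 13, 13, 126] z.049 [ 0.7556 -0.3168  0.049 ] z.056 [ 0.7533 -0.3149  0.056 ]
[226.  251.2] [217, 245, 20, 14, 105] z.049 [0.483  0.1074 0.049 ] z.056 [0.4825 0.1066 0.056 ]
[439.3 260.7] [430, 252, 19, 19, 278] z.049 [ 0.4465 -0.3875  0.049 ] z.056 [ 0.4462 -0.3851  0.056 ]
[407.1 271.5] [398, 262, 19, 20, 280] z.049 [ 0.4239 -0.3108  0.049 ] z.056 [ 0.4237 -0.3089  0.056 ]
[ 0.56765154 -0.05296924  0.18428969]
[[-338.4, -110.1, -16.6], [0.3, -0.06, 0.33]]
```

Emit:
step_arm([
  [[1,-38,-12,0,0,0,0],[1,-76,-24,0,0,0,0],[1,-114,-36,0,0,0,0],[1,-152,-49,0,0,0,0],[1,-190,-61,0,0,0,0],[1,-228,-74,0,0,0,0],[1,-266,-86,0,0,0,0],[1,-304,-99,0,0,0,0],[1,-338,-110,0,0,0,0.3],[1,-338,-110,0,0,0,0.3]],
])

```text
t: 12.2
eef_pos: [0.4391, -0.3946, 0.1811]
tool_rot: [0.0, 0.724, 0.69, -0.003]
contact_force: [-1.1, -0.4, -0.1]
gripper_width: 0.996
grasp_force: 0.0
```

Emit:
step_arm([
  [[1,0,0,0,0,0,0],[1,0,0,0,0,0,0]],
])

```text
t: 12.37
eef_pos: [0.4446, -0.3862, 0.1803]
tool_rot: [-0.001, 0.72, 0.693, -0.0]
contact_force: [0.2, 0.8, -0.0]
gripper_width: 0.998
grasp_force: 0.0
```

```bash
python3 look.py t4; python3 -c "
from h import *
print(go([.4465,-.3876,.013],-2.2))"
```

```text
[399.3 134.1] [393, 128, 13, 13, 125] z.049 [ 0.7555 -0.3168  0.049 ] z.056 [ 0.7532 -0.3149  0.056 ]
[295.8 212.9] [287, 204, 19, 19, 269] z.049 [ 0.5685 -0.0581  0.049 ] z.056 [ 0.5674 -0.0578  0.056 ]
[226.  251.2] [217, 245, 20, 14, 105] z.049 [0.483  0.1074 0.049 ] z.056 [0.4825 0.1066 0.056 ]
[ 0.44521926 -0.38544012  0.18050455]
[[-2.4, 1.6, 167.5], [-0.09, -0.1, 0.11]]
```

Emit:
step_arm([
  [[1,-2,1.5,40,0,0,0],[1,-2,1.5,80,0,0,0],[1,-2,1.5,120,0,0,0],[1,-2,1.5,150,0,0,0],[1,-2,1.5,167.5,0,0,0],[1,-2,1.5,167.5,0,0,0],[1,-2,1.5,167.5,0,0,0],[-1,-2,1.5,167.5,0,0,0],[-1,-2,1.5,167.5,0,0,0],[-1,-2,1.5,167.5,0,0,0]],
])

```text
t: 13.25
eef_pos: [0.4476, -0.3895, 0.0159]
tool_rot: [0.001, 0.72, 0.694, 0.0]
contact_force: [-0.1, 0.7, -1.1]
gripper_width: 0.602
grasp_force: 0.0
```

Emit:
step_arm([
  [[-1,0,0,0,0,0,0],[-1,0,0,0,0,0,0],[-1,0,0,0,0,0,0],[-1,0,0,-20,0,0,0],[-1,0,0,-60,0,0,0],[-1,0,0,-100,0,0,0],[-1,0,0,-140,0,0,0],[-1,0,0,-150,0,0,0],[-1,0,0,-150,0,0,0]],
])

```text
t: 14.0
eef_pos: [0.4483, -0.3909, 0.1687]
tool_rot: [0.004, 0.72, 0.694, 0.001]
contact_force: [-0.2, 0.3, -0.3]
gripper_width: 0.521
grasp_force: 41.2
```

```bash
python3 -c "
from h import *
print(go([.5701,.0115,.165],-2.2),bot.get_obs()['eef_pos'])"
```

```text
[[406.7, 106.4, 3.0], [0.41, 0.2, 0.02]] [ 0.44826151 -0.39085945  0.16865698]
```

Emit:
step_arm([
  [[-1,40,10,0,0,0,0],[-1,80,21,0,0,0,0],[-1,120,31,0,0,0,0],[-1,160,42,0,0,0,0],[-1,200,52,0,0,0,0],[-1,240,63,0,0,0,0],[-1,280,73,0,0,0,0],[-1,320,84,0,0,0,0],[-1,360,94,0,0,0,0],[-1,395,104,0,0,0,0]],
])

```text
t: 14.83
eef_pos: [0.5647, 0.0051, 0.1631]
tool_rot: [-0.001, 0.72, 0.694, -0.0]
contact_force: [0.5, -0.6, -0.4]
gripper_width: 0.527
grasp_force: 41.2
```

Emit:
step_arm([
  [[-1,11,2,0,0,0,0],[-1,11,2,0,0,0,0],[-1,11,2,0,0,0,0],[-1,11,2,0,0,0,0]],
])

```text
t: 15.17
eef_pos: [0.5668, 0.0109, 0.1637]
tool_rot: [-0.0, 0.721, 0.693, -0.001]
contact_force: [0.1, -0.7, -1.4]
gripper_width: 0.533
grasp_force: 41.2
```

```bash
python3 -c "
from h import *
print(go([.5701,.0115,.0215],-2.2),bot.get_obs()['eef_pos'])"
```

```text
[[0.9, 3.4, 142.2], [-0.07, 0.05, -0.09]] [0.56684175 0.01086522 0.16370467]
```

Emit:
step_arm([
  [[-1,1,2.5,40,0,0,0],[-1,1,2.5,80,0,0,0],[-1,1,2.5,110,0,0,0],[-1,1,2.5,128,0,0,0],[-1,1,2.5,137,0,0,0],[-1,1,2.5,140,0,0,0],[-1,1,2.5,142,0,0,0],[-1,1,2.5,142,0,0,0]],
])

```text
t: 15.83
eef_pos: [0.571, 0.0121, 0.0235]
tool_rot: [0.001, 0.721, 0.693, 0.001]
contact_force: [-0.2, 0.3, -0.8]
gripper_width: 0.529
grasp_force: 41.2
```

Emit:
step_arm([
  [[0.4,0,0,0,0,0,0],[0.4,0,0,0,0,0,0],[0.4,0,0,0,0,0,0],[0.4,0,0,0,0,0,0],[0.4,0,0,-20,0,0,0],[0.4,0,0,-60,0,0,0],[0.4,0,0,-100,0,0,0],[0.4,0,0,-140,0,0,0],[0.4,0,0,-160,0,0,0],[0.4,0,0,-160,0,0,0]],
])

```text
t: 16.67
eef_pos: [0.5735, 0.0134, 0.1876]
tool_rot: [0.002, 0.72, 0.693, 0.004]
contact_force: [1.6, 0.3, -0.9]
gripper_width: 0.7
grasp_force: 0.0
```

```bash
python3 look.py t5; python3 -c "
from h import *
print(go([.424,-.3108,.18],-2.2))"
```

```text
[399.3 133.9] [393, 128, 13, 13, 130] z.049 [ 0.756  -0.3169  0.049 ] z.056 [ 0.7537 -0.315   0.056 ]
[407.1 271.6] [398, 262, 19, 20, 284] z.049 [ 0.4237 -0.3109  0.049 ] z.056 [ 0.4235 -0.309   0.056 ]
[0.57197616 0.01373948 0.18493525]
[[-329.9, -135.7, 3.6], [0.3, -0.11, 0.04]]
```

Emit:
step_arm([
  [[1,-38,-15,0,0,0,0],[1,-76,-31,0,0,0,0],[1,-114,-47,0,0,0,0],[1,-152,-62,0,0,0,0],[1,-190,-78,0,0,0,0],[1,-228,-94,0,0,0,0],[1,-266,-109,0,0,0,0],[1,-304,-125,0,0,0,0],[1,-330,-135.5,3,0,0,0],[1,-330,-135.5,3,0,0,0]],
])

```text
t: 17.55
eef_pos: [0.4176, -0.3166, 0.1784]
tool_rot: [-0.0, 0.724, 0.69, -0.002]
contact_force: [-0.1, -0.6, -0.1]
gripper_width: 0.999
grasp_force: 0.0
```

Emit:
step_arm([
  [[1,0,0,0,0,0,0],[1,0,0,0,0,0,0]],
])

```text
t: 17.72
eef_pos: [0.4222, -0.31, 0.1783]
tool_rot: [-0.001, 0.72, 0.694, -0.0]
contact_force: [0.2, -0.4, 0.1]
gripper_width: 0.999
grasp_force: 0.0
```

```bash
python3 look.py t6; python3 -c "
from h import *
print(go([.424,-.3108,.013],-2.2))
S=cam('side');print(proj(S,[.424,-.3108,.049])); save(S,'s6')"
```

```text
[399.3 134. ] [393, 128, 13, 13, 127] z.049 [ 0.7557 -0.3169  0.049 ] z.056 [ 0.7534 -0.315   0.056 ]
[264.9 212. ] [256, 203, 19, 19, 271] z.049 [0.5729 0.0146 0.049 ] z.056 [0.5718 0.0144 0.056 ]
[295.7 212.5] [287, 204, 19, 18, 269] z.049 [ 0.5697 -0.0581  0.049 ] z.056 [ 0.5685 -0.0578  0.056 ]
[225.7 250.6] [217, 245, 20, 13, 102] z.049 [0.4844 0.108  0.049 ] z.056 [0.4838 0.1072 0.056 ]
[ 0.42276049 -0.30951782  0.17841221]
[[-1.4, 1.5, 165.4], [-0.07, -0.07, 0.14]]
[349.11687073 162.23636697]
```

View pics/s6.png

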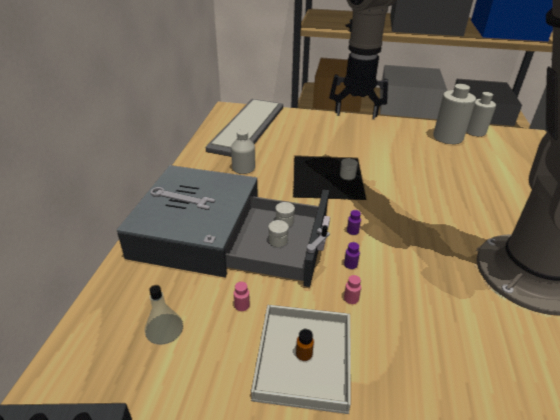

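Two jars stand upright in the drawer at (285,212) and (278,234). The bottle stands in the tray at (305,346), and the last jar is at (348,169) beneath the gripper.

Emit:
step_arm([
  [[1,-1,1,40,0,0,0],[1,-1,1,80,0,0,0],[1,-1,1,120,0,0,0],[1,-1,1,150,0,0,0],[1,-1,1,165.5,0,0,0],[1,-1,1,165.5,0,0,0],[1,-1,1,165.5,0,0,0],[-1,-1,1,165.5,0,0,0],[-1,-1,1,165.5,0,0,0],[-1,-1,1,165.5,0,0,0]],
])

```text
t: 18.65
eef_pos: [0.4245, -0.3124, 0.0152]
tool_rot: [0.001, 0.72, 0.694, 0.001]
contact_force: [0.1, 0.1, -0.1]
gripper_width: 0.604
grasp_force: 0.0
```

Emit:
step_arm([
  [[-1,0,0,0,0,0,0],[-1,0,0,0,0,0,0],[-1,0,0,0,0,0,0],[-1,0,0,-20,0,0,0],[-1,0,0,-60,0,0,0],[-1,0,0,-100,0,0,0],[-1,0,0,-140,0,0,0],[-1,0,0,-170,0,0,0],[-1,0,0,-170,0,0,0]],
])

```text
t: 19.4
eef_pos: [0.426, -0.3147, 0.1901]
tool_rot: [0.005, 0.721, 0.693, 0.002]
contact_force: [0.9, -0.5, -0.4]
gripper_width: 0.528
grasp_force: 41.3
```

```bash
python3 -c "
from h import *
print(go([.574,.078,.185],-2.2),bot.get_obs()['eef_pos'])"
```

```text
[[398.2, 132.5, 5.1], [0.59, 0.2, -0.03]] [ 0.42604147 -0.31469134  0.19014391]
```

Emit:
step_arm([
  [[-1,39,13,0,0,0,0],[-1,78,26,0,0,0,0],[-1,117,39,0,0,0,0],[-1,156,52,0,0,0,0],[-1,195,65,0,0,0,0],[-1,234,78,0,0,0,0],[-1,273,91,0,0,0,0],[-1,312,104,0,0,0,0],[-1,351,117,0,0,0,0],[-1,388,130,0,0,0,0]],
])

```text
t: 20.23
eef_pos: [0.5681, 0.0733, 0.1841]
tool_rot: [-0.0, 0.72, 0.694, 0.0]
contact_force: [0.9, 0.0, -0.1]
gripper_width: 0.529
grasp_force: 41.3
```

Emit:
step_arm([
  [[-1,10,2.5,0,0,0,0],[-1,10,2.5,0,0,0,0],[-1,10,2.5,0,0,0,0],[-1,10,2.5,0,0,0,0]],
])

```text
t: 20.57
eef_pos: [0.5703, 0.0787, 0.1839]
tool_rot: [0.0, 0.721, 0.693, -0.0]
contact_force: [-0.1, -0.1, -1.0]
gripper_width: 0.529
grasp_force: 41.3
```

```bash
python3 -c "
from h import *
print(go([.574,.078,.0215],-2.2),bot.get_obs()['eef_pos'])"
```

```text
[[-0.4, 3.8, 162.4], [-0.02, 0.03, -0.1]] [0.57028049 0.07869013 0.18389663]
```

Emit:
step_arm([
  [[-1,0,3,40,0,0,0],[-1,0,3,80,0,0,0],[-1,0,3,115,0,0,0],[-1,0,3,140,0,0,0],[-1,0,3,153,0,0,0],[-1,0,3,159,0,0,0],[-1,0,3,162,0,0,0],[-1,0,3,162.5,0,0,0],[-1,0,3,162.5,0,0,0]],
])

```text
t: 21.32
eef_pos: [0.5751, 0.08, 0.0229]
tool_rot: [0.001, 0.721, 0.693, 0.001]
contact_force: [-0.2, -0.2, 0.5]
gripper_width: 0.526
grasp_force: 41.4
```

Emit:
step_arm([
  [[0.4,0,0,0,0,0,0],[0.4,0,0,0,0,0,0],[0.4,0,0,0,0,0,0],[0.4,0,0,0,0,0,0],[0.4,0,0,-20,0,0,0],[0.4,0,0,-60,0,0,0],[0.4,0,0,-100,0,0,0],[0.4,0,0,-140,0,0,0],[0.4,0,0,-170,0,0,0],[0.4,0,0,-170,0,0,0]],
])

```text
t: 22.15
eef_pos: [0.5776, 0.0804, 0.1978]
tool_rot: [0.002, 0.721, 0.693, 0.005]
contact_force: [1.2, -0.4, -0.2]
gripper_width: 0.7
grasp_force: 0.0
```

```bash
python3 -c "
from h import *
print(go([.40,.0,.2],87.8),bot.get_obs()['eef_pos'],bot.get_obs()['q'])"
```

```text
[[-87.2, -174.4, -4.3], [0.61, 0.29, -90.01]] [0.5776434  0.08040385 0.19776401] [-0.76970188  0.42034608  0.68784089  1.85801313 -0.32295212  0.96526238
  0.02078398]
```

```bash
python3 look.py t7; python3 - <<'E'
from h import *
T=cam('top')
for p in((210,290),(252,287),(302,286)): print(onz(T,*p,.055).round(3))
print('pull front',onz(T,268,264,.065).round(4), go([.433,.0,.2],87.8))
E
```

```text
[399.3 133.9] [393, 128, 14, 13, 136] z.049 [ 0.756  -0.3168  0.049 ] z.056 [ 0.7537 -0.3149  0.056 ]
[295.8 212.2] [287, 203, 19, 19, 281] z.049 [ 0.5704 -0.0582  0.049 ] z.056 [ 0.5692 -0.058   0.056 ]
[0.57606368 0.08067317 0.19480793]
[0.395 0.144 0.055]
[0.399 0.048 0.055]
[ 0.398 -0.066  0.055]
pull front [0.4498 0.01   0.065 ] [[-86.0, -138.3, -7.9], [0.19, 0.04, -89.95]]
```

View pics/t7.png

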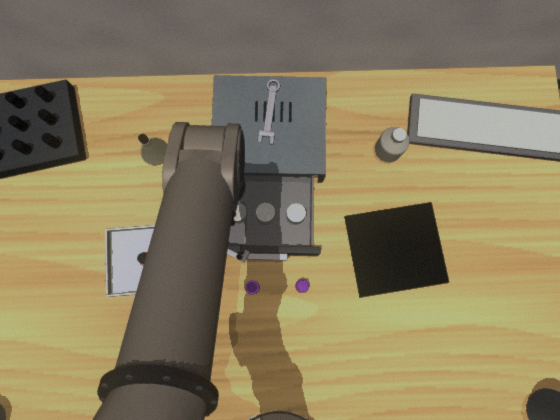

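All three jars are in the drawer at (240,212), (265,212) and (296,212), and the mat is empty. Next I go in front of the pull between the purple decoys at (252,287) and (302,286).

Emit:
step_arm([
  [[-1,-9,-14,0,0,0,-7],[-1,-18,-28,0,0,0,-14],[-1,-27,-42,0,0,0,-21],[-1,-36,-56,0,0,0,-28],[-1,-45,-70,0,0,0,-35],[-1,-54,-84,0,0,0,-42],[-1,-63,-98,0,0,0,-49],[-1,-72,-112,0,0,0,-56],[-1,-80,-126,0,0,0,-63],[-1,-86,-138,0,0,0,-70]],
])

```text
t: 23.08
eef_pos: [0.4303, -0.001, 0.1898]
tool_rot: [-0.002, 0.189, 0.982, -0.001]
contact_force: [-0.3, -0.4, 0.4]
gripper_width: 0.002
grasp_force: 0.0
```

Emit:
step_arm([
  [[-1,0,0,0,0,0,-7],[-1,0,0,0,0,0,-14],[-1,0,0,0,0,0,-20],[-1,0,0,0,0,0,-20],[-1,0,0,0,0,0,-20]],
])

```text
t: 23.5
eef_pos: [0.4317, -0.0003, 0.1902]
tool_rot: [-0.001, 0.021, 1.0, -0.0]
contact_force: [0.1, -1.3, -0.7]
gripper_width: 0.002
grasp_force: 0.0
```

```bash
python3 -c "
from h import *
print(go([.431,.0,.05],87.8),bot.get_obs()['eef_pos'])"
```

```text
[[0.4, 0.4, 140.2], [-0.04, -0.13, -0.15]] [ 4.31736294e-01 -3.49458787e-04  1.90240153e-01]
```

Emit:
step_arm([
  [[-1,0,0,40,0,0,0],[-1,0,0,80,0,0,0],[-1,0,0,110,0,0,0],[-1,0,0,130,0,0,0],[-1,0,0,140,0,0,0],[-1,0,0,140,0,0,0],[-1,0,0,140,0,0,0]],
])

```text
t: 24.08
eef_pos: [0.4327, -0.0005, 0.0513]
tool_rot: [-0.0, 0.02, 1.0, -0.0]
contact_force: [0.1, 0.5, 0.6]
gripper_width: -0.001
grasp_force: 0.0
```

Emit:
step_arm([
  [[-1,-5,0,0,0,0,0],[-1,-10,0,0,0,0,0],[-1,-17,0,0,0,0,0],[-1,-25,0,0,0,0,0],[-1,-33,0,0,0,0,0],[-1,-41,0,0,0,0,0],[-1,-49,0,0,0,0,0],[-1,-57,0,0,0,0,0],[-1,-65,0,0,0,0,0],[-1,-73,0,0,0,0,0]],
])

```text
t: 24.92
eef_pos: [0.5063, -0.0034, 0.0512]
tool_rot: [-0.0, 0.019, 1.0, -0.0]
contact_force: [-4.7, -2.0, 2.3]
gripper_width: -0.002
grasp_force: 2.3
```

```bash
python3 -c "
from h import *
S=cam('side');save(S,'s8')"
```

```text
(no output)
```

View pics/s8.png

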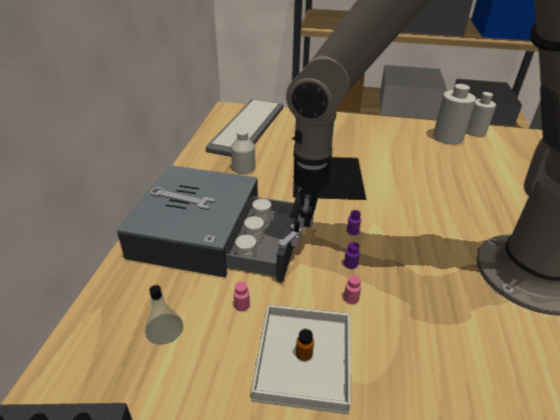

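The drawer is sliding in, with all three jars upright at (262,207), (254,226) and (246,244). I keep pushing.

Emit:
step_arm([
  [[-1,-9,0,0,0,0,0],[-1,-18,0,0,0,0,0],[-1,-27,0,0,0,0,0],[-1,-36,0,0,0,0,0],[-1,-45,0,0,0,0,0],[-1,-54,0,0,0,0,0],[-1,-63,0,0,0,0,0],[-1,-71,0,0,0,0,0],[-1,-78,0,0,0,0,0],[-1,-84,0,0,0,0,0]],
])

```text
t: 25.8
eef_pos: [0.5901, -0.007, 0.0511]
tool_rot: [-0.0, 0.019, 1.0, -0.0]
contact_force: [-4.6, -3.1, 2.0]
gripper_width: -0.002
grasp_force: 2.2
```

Emit:
step_arm([
  [[-1,-3,0,0,0,0,0],[-1,-6,0,0,0,0,0],[-1,-8,0,0,0,0,0],[-1,-10,0,0,0,0,0],[-1,-12,0,0,0,0,0],[-1,-12,0,0,0,0,0]],
])

```text
t: 26.3
eef_pos: [0.6018, -0.0069, 0.0512]
tool_rot: [0.0, 0.019, 1.0, -0.0]
contact_force: [-3.1, -2.4, 0.6]
gripper_width: -0.002
grasp_force: 1.4
```

Emit:
step_arm([
  [[-1,-1,0,0,0,0,0],[-1,-2,0,0,0,0,0],[-1,-3,0,0,0,0,0],[-1,-4,0,0,0,0,0],[-1,-4,0,0,0,0,0]],
])

```text
t: 26.72
eef_pos: [0.6055, -0.007, 0.0512]
tool_rot: [-0.0, 0.019, 1.0, -0.0]
contact_force: [-3.5, -3.0, 0.5]
gripper_width: 0.002
grasp_force: 1.7
```

Emit:
step_arm([
  [[-1,-1,0,0,0,0,0],[-1,-2,0,0,0,0,0],[-1,-3,0,0,0,0,0],[-1,-3,0,0,0,0,0]],
])

```text
t: 27.05
eef_pos: [0.6085, -0.007, 0.0512]
tool_rot: [-0.0, 0.019, 1.0, -0.0]
contact_force: [-3.7, -3.4, -0.4]
gripper_width: -0.0
grasp_force: 1.7
```

Emit:
step_arm([
  [[-1,-1,0,0,0,0,0],[-1,-2,0,0,0,0,0],[-1,-3,0,0,0,0,0],[-1,-4,0,0,0,0,0],[-1,-4,0,0,0,0,0]],
])

```text
t: 27.47
eef_pos: [0.6127, -0.0071, 0.0512]
tool_rot: [0.0, 0.019, 1.0, -0.0]
contact_force: [-3.9, -2.7, -1.0]
gripper_width: -0.001
grasp_force: 1.7
```

```bash
python3 -c "
from h import *
S=cam('side');save(S,'s9');T=cam('top');save(T,'t9')
a=cv2.imread('pics/s9.png')[160:300,110:330];b=cv2.imread('pics/t9.png')[60:260,190:340]
o=np.zeros((600,800,3),np.uint8);o[:280,:440]=cv2.resize(a,None,fx=2,fy=2,interpolation=2);o[:400,450:750]=cv2.resize(b,None,fx=2,fy=2,interpolation=2);cv2.imwrite('pics/c9.png',o)"
```

```text
(no output)
```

View pics/c9.png

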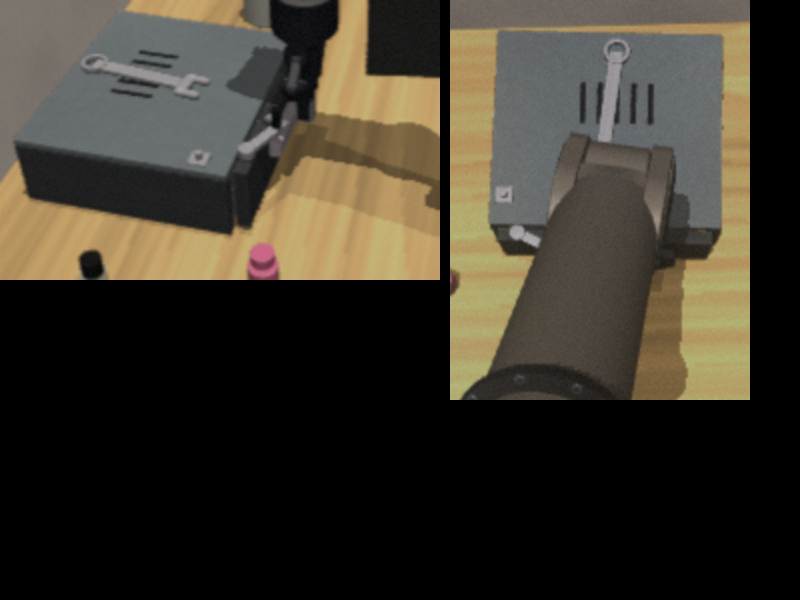

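The drawer is nearly home, with a gap of a few mm left at (240,170) in the side crop. I keep pushing slowly.

Emit:
step_arm([
  [[-1,-1,0,0,0,0,0],[-1,-2,0,0,0,0,0],[-1,-3,0,0,0,0,0],[-1,-3,0,0,0,0,0]],
])

```text
t: 27.9
eef_pos: [0.6158, -0.0071, 0.0513]
tool_rot: [0.0, 0.019, 1.0, 0.0]
contact_force: [-4.2, -2.9, -0.7]
gripper_width: 0.003
grasp_force: 1.7
```

Emit:
step_arm([
  [[-1,-1,0,0,0,0,0],[-1,-2,0,0,0,0,0],[-1,-3,0,0,0,0,0],[-1,-3,0,0,0,0,0]],
])

```text
t: 28.23
eef_pos: [0.616, -0.0072, 0.0512]
tool_rot: [-0.003, 0.019, 1.0, 0.0]
contact_force: [-11.5, -1.5, 8.0]
gripper_width: -0.004
grasp_force: 5.9
```

The force rose to 11.5 N and motion stopped at x = 0.616, so the drawer is home. I back off and look at the hook.

Emit:
step_arm([
  [[-1,15,0,0,0,0,0],[-1,40,0,0,0,0,0],[-1,60,-10,-30,0,0,0],[-1,60,-40,-70,0,0,0],[-1,60,-75,-110,0,0,0],[-1,60,-115,-140,0,0,0],[-1,60,-155,-140,0,0,0],[-1,60,-190,-140,0,0,0],[-1,60,-190,-140,0,0,0]],
])

```text
t: 28.98
eef_pos: [0.553, -0.2018, 0.1947]
tool_rot: [0.004, 0.022, 1.0, -0.002]
contact_force: [0.6, -0.1, 0.1]
gripper_width: -0.001
grasp_force: 0.0
```

```bash
python3 -c "
from h import *
S=cam('side');save(S,'s10');T=cam('top');save(T,'t10')
a=cv2.imread('pics/s10.png')[190:290,180:300];b=cv2.imread('pics/t10.png')[140:200,200:330]
o=np.zeros((600,800,3),np.uint8);o[:300,:360]=cv2.resize(a,None,fx=3,fy=3,interpolation=2);o[300:600,:650]=cv2.resize(b,None,fx=5,fy=5,interpolation=2);cv2.imwrite('pics/c10.png',o)"
```

```text
(no output)
```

View pics/c10.png

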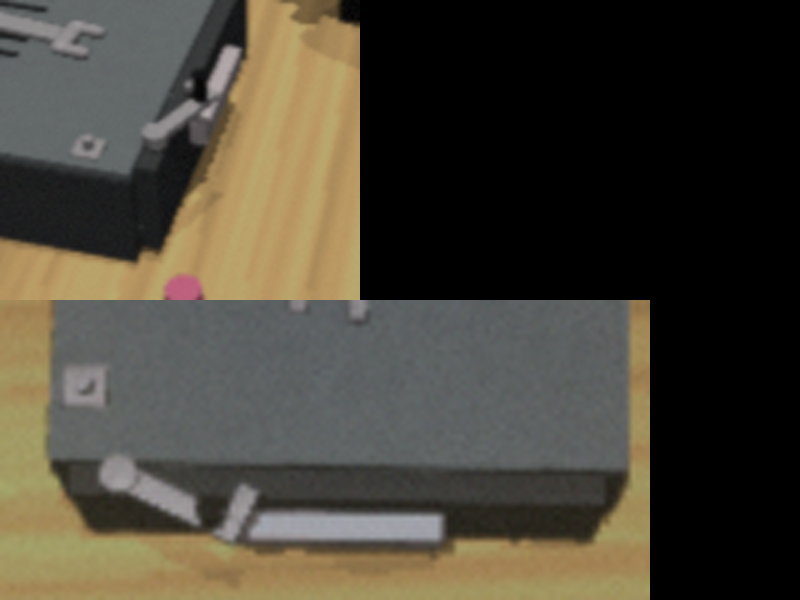

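The drawer is flush. In the top view the hinge is at (223.6,175), the post at (241.6,183) and the catch pin at (217.6,156.6).

```bash
python3 -c "
from h import *
T=cam('top');S=cam('side')
h=onz(T,223.6,175,.1);p=onz(T,241.3,182.5,.118);pin=onz(T,217.6,156.6,.099);print(h,p,pin,np.linalg.norm((p-h)[:2]),two(T,(241.3,182),S,(246,215)))
a=np.radians(-2.2)
v=(p-h)[:2];print('theta',np.degrees(a-np.arctan2(v[1],v[0])))
# predicted hinge: old hinge + slide
R=np.array([[np.cos(a),-np.sin(a)],[np.sin(a),np.cos(a)]]);print('pin in cab from hinge',R.T@(pin-h)[:2])
hz=h[:2]
for th in(115,90,60,30,0): b=a-np.radians(th);print(th,(hz+.048*np.array([np.cos(b),np.sin(b)])).round(4))
"
```

```text
[0.65283879 0.10555986 0.1       ] [0.63001647 0.06401424 0.118     ] [0.69699253 0.1191278  0.099     ] 0.047401437430188244 (array([0.63234609, 0.06415421, 0.11710136]), np.float64(0.0019081140913144979))
theta 116.58138859240093
pin in cab from hinge [0.04360035 0.01525291]
115 [0.6309 0.0629]
90 [0.651  0.0576]
60 [0.6752 0.0631]
30 [0.6935 0.08  ]
0 [0.7008 0.1037]
```

```bash
cat > hk.py <<'E'
from h import *
H=np.array([.653,.1058]); a=np.radians(-2.2)
def tcp(th,d,z=.104):
    b=a-np.radians(th); u=np.array([np.cos(b),np.sin(b)]); t=np.array([-u[1],u[0]])
    return [*(H+.048*u-d*t),z], np.degrees(b)+90
if __name__=='__main__':
    import sys
    for s in sys.argv[1:]:
        th,d,z=map(float,s.split(',')); p,y=tcp(th,d,z); print(s,np.round(p,4),round(y,1),go(p,y))
E
python3 hk.py 117,34,.195 117,34,.104
```

```text
117,34,.195 [-29.0498  16.6511   0.195 ] -29.2 [[30214.1, 15721.8, -72.0], [0.17, 0.06, 117.05]]
117,34,.104 [-29.0498  16.6511   0.104 ] -29.2 [[30214.4, 15721.8, 19.0], [0.17, 0.06, 117.05]]
```

```bash
sed -i 's/-d\*t/-d\/1000*t/' hk.py; python3 hk.py 117,34,.195
```

```text
117,34,.195 [0.5999 0.0805 0.195 ] -29.2 [[-36.8, 276.3, -3.0], [0.17, 0.06, 117.05]]
```

Emit:
step_arm([
  [[-1,0,20,0,0,0,7],[-1,0,40,0,0,0,14],[-1,0,60,0,0,0,21],[-1,0,80,0,0,0,28],[-1,0,100,0,0,0,35],[-1,0,120,0,0,0,42],[-1,0,140,0,0,0,49],[-1,0,160,0,0,0,56],[-1,0,180,0,0,0,63],[-1,0,200,0,0,0,70]],
])

```text
t: 30.02
eef_pos: [0.5591, 0.009, 0.1911]
tool_rot: [-0.0, 0.59, 0.808, 0.001]
contact_force: [-0.5, -0.1, -0.2]
gripper_width: 0.001
grasp_force: 0.0
```

Emit:
step_arm([
  [[-1,0,0,0,0,0,7],[-1,0,0,0,0,0,14],[-1,0,0,0,0,0,21],[-1,0,0,0,0,0,28],[-1,0,0,0,0,0,35],[-1,0,0,0,0,0,42],[-1,0,0,0,0,0,47],[-1,0,0,0,0,0,47],[-1,0,0,0,0,0,47]],
])

```text
t: 30.77
eef_pos: [0.559, 0.0072, 0.1909]
tool_rot: [-0.0, 0.861, 0.509, -0.0]
contact_force: [-0.4, 0.7, 0.1]
gripper_width: 0.003
grasp_force: 0.0
```

```bash
python3 hk.py 117,34,.195 117,34,.104
```

```text
117,34,.195 [0.5999 0.0805 0.195 ] -29.2 [[83.9, 0.4, -4.1], [-0.02, -0.01, 0.37]]
117,34,.104 [0.5999 0.0805 0.104 ] -29.2 [[83.9, 0.5, 86.9], [-0.02, -0.01, 0.37]]
```

Emit:
step_arm([
  [[-1,35,0,0,0,0,0],[-1,70,0,0,0,0,0],[-1,84,0.5,0,0,0,0],[-1,84,0.5,30,0,0,0],[-1,84,0.5,60,0,0,0],[-1,84,0.5,80,0,0,0],[-1,84,0.5,87,0,0,0],[-1,84,0.5,87,0,0,0],[-1,84,0.5,87,0,0,0]],
])

```text
t: 31.52
eef_pos: [0.6008, 0.0782, 0.1049]
tool_rot: [0.0, 0.862, 0.507, 0.0]
contact_force: [0.0, -0.7, 0.1]
gripper_width: -0.0
grasp_force: 0.0
```

```bash
python3 hk.py 117,20,.104 112,20,.104 106,20,.104 100,20,.104 94,20,.104 88,20,.104 82,20,.104; python3 -c "
from h import *
T=cam('top');S=cam('side');save(S,'s11')
a=cv2.imread('pics/s11.png')[130:280,150:350];cv2.imwrite('pics/c11.png',cv2.resize(a,None,fx=3,fy=3,interpolation=2))"
```

```text
117,20,.104 [0.6121 0.0737 0.104 ] -29.2 [[1.6, 12.1, 1.0], [0.03, -0.03, 0.09]]
112,20,.104 [0.6151 0.0702 0.104 ] -24.2 [[-0.0, 16.4, 1.0], [0.03, -0.03, -4.91]]
106,20,.104 [0.619  0.0664 0.104 ] -18.2 [[-1.4, 21.6, 1.0], [0.03, -0.02, -10.91]]
100,20,.104 [0.6233 0.0631 0.104 ] -12.2 [[-2.2, 27.0, 1.0], [0.03, -0.02, -16.91]]
94,20,.104 [0.6279 0.0602 0.104 ] -6.2 [[-2.5, 32.4, 1.0], [0.03, -0.02, -22.91]]
88,20,.104 [0.6328 0.0579 0.104 ] -0.2 [[-2.2, 37.9, 1.0], [0.03, -0.02, -28.91]]
82,20,.104 [0.638 0.056 0.104] 5.8 [[-1.3, 43.2, 1.0], [0.03, -0.02, -34.91]]
```

View pics/c11.png

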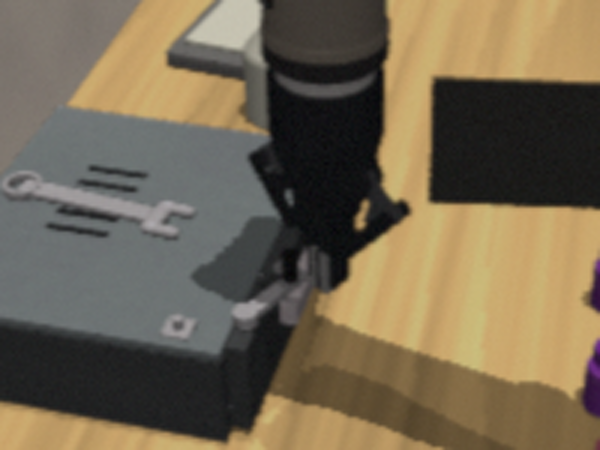

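The shut fingertips sit just in front of the hook's post, at about (320,265) in the crop. I push along the arc.

Emit:
step_arm([
  [[-1,1.5,6,0,0,0,0],[-1,1.5,12,0,0,0,0],[-1,0,16.5,0,0,0,-5],[-1,-1,19,0,0,0,-8],[-1,-1.4,21.6,0,0,0,-11],[-1,-2.2,27,0,0,0,-17],[-1,-2.5,32.4,0,0,0,-23],[-1,-2.2,38,0,0,0,-29],[-1,-1.3,43.2,0,0,0,-35],[-1,-1.3,43.2,0,0,0,-35]],
])

```text
t: 32.45
eef_pos: [0.6389, 0.0548, 0.1051]
tool_rot: [0.001, 0.669, 0.743, 0.001]
contact_force: [0.3, -1.3, -0.0]
gripper_width: -0.001
grasp_force: 0.0
```

```bash
python3 hk.py 76,20,.104 70,20,.104 64,20,.104 58,20,.104 52,20,.104 46,20,.104 40,20,.104 34,20,.104 28,20,.104 22,20,.104
```

```text
76,20,.104 [0.6432 0.0547 0.104 ] 11.8 [[-0.5, 4.3, 1.1], [0.1, 0.01, -5.82]]
70,20,.104 [0.6486 0.054  0.104 ] 17.8 [[-1.8, 9.6, 1.1], [0.1, 0.01, -11.82]]
64,20,.104 [0.6541 0.0538 0.104 ] 23.8 [[-2.5, 15.0, 1.2], [0.1, 0.02, -17.82]]
58,20,.104 [0.6595 0.0542 0.104 ] 29.8 [[-2.7, 20.4, 1.2], [0.1, 0.02, -23.82]]
52,20,.104 [0.6649 0.0552 0.104 ] 35.8 [[-2.3, 25.9, 1.2], [0.1, 0.03, -29.82]]
46,20,.104 [0.6701 0.0567 0.104 ] 41.8 [[-1.4, 31.2, 1.2], [0.1, 0.03, -35.82]]
40,20,.104 [0.6751 0.0587 0.104 ] 47.8 [[0.2, 36.4, 1.2], [0.1, 0.04, -41.82]]
34,20,.104 [0.6799 0.0613 0.104 ] 53.8 [[2.2, 41.5, 1.2], [0.1, 0.04, -47.82]]
28,20,.104 [0.6844 0.0644 0.104 ] 59.8 [[4.8, 46.3, 1.2], [0.1, 0.05, -53.82]]
22,20,.104 [0.6886 0.0679 0.104 ] 65.8 [[7.9, 50.8, 1.2], [0.09, 0.06, -59.82]]
```

Emit:
step_arm([
  [[-1,-0.5,4.3,0,0,0,-6],[-1,-1.8,9.6,0,0,0,-12],[-1,-2.5,15,0,0,0,-18],[-1,-2.7,20.4,0,0,0,-24],[-1,-2.3,26,0,0,0,-30],[-1,-1.4,31.2,0,0,0,-36],[-1,0.2,36.4,0,0,0,-42],[-1,2.2,41.5,0,0,0,-48],[-1,4.8,46.3,0,0,0,-54],[-1,4.8,46.3,0,0,0,-54]],
])

```text
t: 33.28
eef_pos: [0.6842, 0.0647, 0.1048]
tool_rot: [0.001, 0.26, 0.966, 0.0]
contact_force: [0.4, -0.9, -0.9]
gripper_width: -0.002
grasp_force: 0.3
```

```bash
python3 hk.py 22,20,.104 16,20,.104 10,20,.104 5,20,.104 0,20,.104; python3 -c "
from h import *
T=cam('top');S=cam('side');save(S,'s12');save(T,'t12')
a=cv2.imread('pics/s12.png')[150:270,160:300];cv2.imwrite('pics/c12.png',cv2.resize(a,None,fx=4,fy=4,interpolation=2))"
```

```text
22,20,.104 [0.6886 0.0679 0.104 ] 65.8 [[-2.1, 5.0, 0.8], [0.02, 0.09, -5.97]]
16,20,.104 [0.6924 0.0718 0.104 ] 71.8 [[-3.4, 10.3, 0.8], [0.02, 0.09, -11.97]]
10,20,.104 [0.6957 0.0761 0.104 ] 77.8 [[-4.2, 15.7, 0.8], [0.02, 0.09, -17.97]]
5,20,.104 [0.6981 0.0799 0.104 ] 82.8 [[-4.3, 20.2, 0.8], [0.01, 0.09, -22.97]]
0,20,.104 [0.7002 0.084  0.104 ] 87.8 [[-4.1, 24.7, 0.8], [0.01, 0.09, -27.97]]
```

View pics/c12.png

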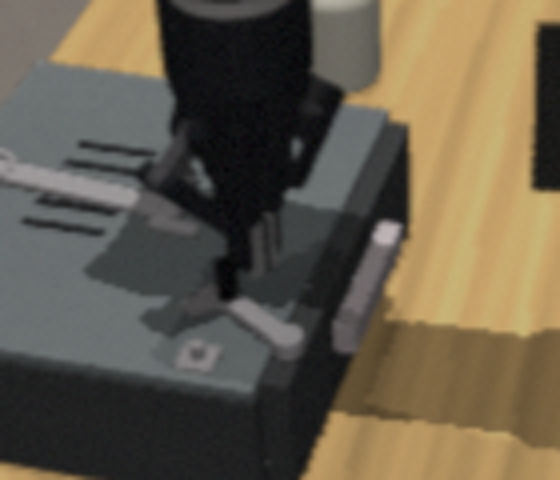

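The hook has swung round to roughly 30° short of closed, with its post at (228,275) in the crop. I finish the arc and press gently.

Emit:
step_arm([
  [[-1,-2,5,0,0,0,-6],[-1,-3.4,10.3,0,0,0,-12],[-1,-4.2,15.7,0,0,0,-18],[-1,-4.3,20.2,0,0,0,-23],[-1,-4.2,22.5,0,0,0,-25.5],[-1,-4.1,24.7,0,0,0,-28],[-1,-4.1,24.7,0,0,0,-28]],
])

```text
t: 33.97
eef_pos: [0.6992, 0.0845, 0.1044]
tool_rot: [0.0, 0.02, 1.0, -0.0]
contact_force: [0.4, -1.1, -1.0]
gripper_width: 0.004
grasp_force: 0.4
```

Emit:
step_arm([
  [[-1,0,1,0,0,0,0],[-1,0,2,0,0,0,0],[-1,0,3,0,0,0,0],[-1,0,3,0,0,0,0]],
])

```text
t: 34.3
eef_pos: [0.6991, 0.0868, 0.1043]
tool_rot: [0.0, 0.02, 1.0, -0.001]
contact_force: [0.2, -2.8, 1.0]
gripper_width: -0.006
grasp_force: 1.3
```

```bash
python3 -c "
from h import *
S=cam('side');save(S,'s13')
a=cv2.imread('pics/s13.png')[150:270,160:300];cv2.imwrite('pics/c13.png',cv2.resize(a,None,fx=4,fy=4,interpolation=2))"
```

```text
(no output)
```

View pics/c13.png

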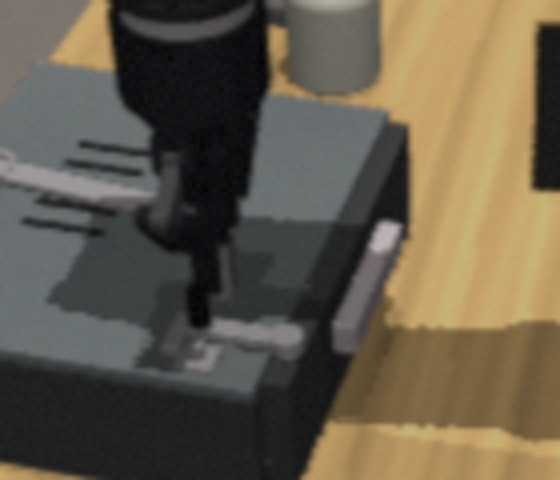

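The hook arm now lies over the cabinet top beside the pin, at about (205,335) in the crop. I press a little more until it stops.

Emit:
step_arm([
  [[-1,0,1,0,0,0,0],[-1,0,2,0,0,0,0],[-1,0,3,0,0,0,0],[-1,0,3,0,0,0,0]],
])

```text
t: 34.68
eef_pos: [0.6992, 0.0872, 0.1043]
tool_rot: [-0.0, 0.02, 1.0, -0.002]
contact_force: [0.7, -7.6, 0.9]
gripper_width: -0.0
grasp_force: 3.8
```

The tool stopped and the force rose to 7.6 N, so the hook rests on the pin. I retreat straight back and up.

Emit:
step_arm([
  [[-1,0,-5,0,0,0,0],[-1,0,-15,0,0,0,0],[-1,0,-20,-30,0,0,0],[-1,0,-20,-65,0,0,0],[-1,0,-20,-100,0,0,0],[-1,20,-50,-110,0,0,0],[-1,40,-85,-110,0,0,0],[-1,60,-120,-110,0,0,0],[-1,80,-155,-110,0,0,0],[-1,100,-190,-110,0,0,0]],
])

```text
t: 35.52
eef_pos: [0.5906, -0.0962, 0.2144]
tool_rot: [0.0, 0.019, 1.0, 0.001]
contact_force: [-0.3, -0.6, -0.4]
gripper_width: 0.0
grasp_force: 0.0
```

Emit:
step_arm([
  [[-1,20,-35,0,0,0,0],[-1,40,-70,0,0,0,0],[-1,60,-105,0,0,0,0],[-1,60,-105,0,0,0,0],[-1,60,-105,0,0,0,0]],
])

```text
t: 35.93
eef_pos: [0.5264, -0.2005, 0.2146]
tool_rot: [0.0, 0.022, 1.0, 0.0]
contact_force: [1.0, -0.1, 0.2]
gripper_width: -0.001
grasp_force: 0.0
```

```bash
python3 -c "
from h import *
S=cam('side');save(S,'s14');T=cam('top');save(T,'t14')
a=cv2.imread('pics/s14.png')[150:400,110:380];b=cv2.imread('pics/t14.png')[130:190,200:330]
o=np.zeros((600,800,3),np.uint8);o[:250,:270]=a;o[:240,280:800]=cv2.resize(b,None,fx=4,fy=4,interpolation=2);o[250:600,:700]=cv2.resize(cv2.imread('pics/s14.png')[190:260,160:300],None,fx=5,fy=5,interpolation=2);cv2.imwrite('pics/c14.png',o)"
```

```text
(no output)
```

View pics/c14.png

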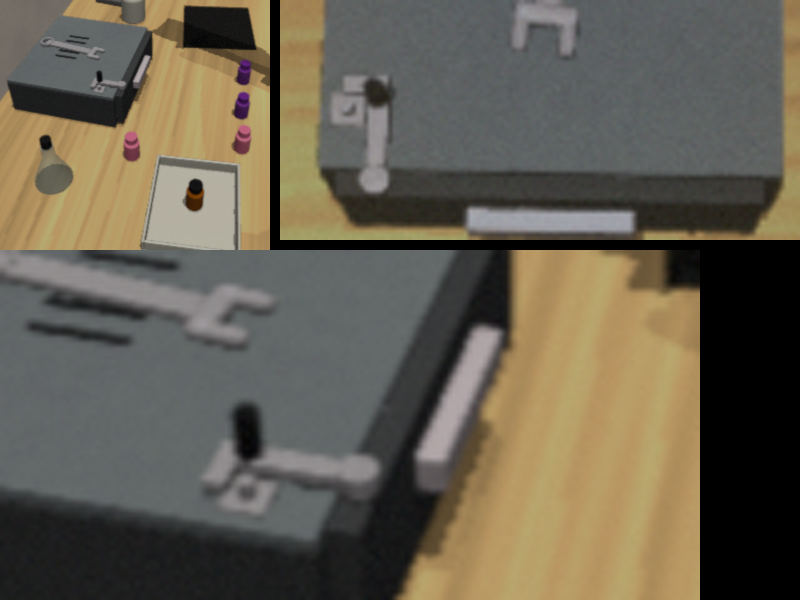

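```bash
python3 -c "
from h import *
T=cam('top')
h=onz(T,223.5,175,.1)
p=onz(T,224.25,152.8,.12);S=cam('side');q,e=two(T,(224.25,152.8),S,(160+245/5,190+(405-250)/5))
print(h,p,q,e);v=(p-h)[:2];print(np.degrees(np.arctan2(v[1],v[0])),np.linalg.norm(v))
print(proj(T,[.653+.048*np.cos(-.038),.1058+.048*np.sin(-.038),.12]))"
```

```text
[0.65284533 0.1057881  0.1       ] [0.69939226 0.10136088 0.12      ] [0.70147816 0.10170185 0.11945513] 0.0037156307226593167
-5.433234462128897 0.046756999080950906
[223.08639346 152.16010173]
```

Angle readings leave about 3° of doubt, so I press once more, a little more firmly, to be sure.

```bash
python3 -c "
from h import *
print(go([.699,.070,.2],87.8),go([.699,.070,.104],87.8))"
```

```text
[[-160.6, 272.1, 14.4], [0.05, 0.0, 0.18]] [[-160.5, 272.1, 110.4], [0.05, 0.0, 0.18]]
```

Emit:
step_arm([
  [[-1,-20,34,0,0,0,0],[-1,-40,68,0,0,0,0],[-1,-60,102,0,0,0,0],[-1,-80,136,0,0,0,0],[-1,-100,170,0,0,0,0],[-1,-120,204,0,0,0,0],[-1,-140,238,0,0,0,0],[-1,-160,270,0,0,0,0],[-1,-160,270,0,0,0,0],[-1,-160,270,0,0,0,0]],
])

```text
t: 36.97
eef_pos: [0.6986, 0.0713, 0.2129]
tool_rot: [-0.001, 0.015, 1.0, 0.001]
contact_force: [0.2, -0.7, 0.1]
gripper_width: 0.003
grasp_force: 0.0
```

Emit:
step_arm([
  [[-1,0,0,30,0,0,0],[-1,0,0,60,0,0,0],[-1,0,0,90,0,0,0],[-1,0,0,108,0,0,0],[-1,0,0,110,0,0,0],[-1,0,0,110,0,0,0]],
])

```text
t: 37.47
eef_pos: [0.6971, 0.0649, 0.1032]
tool_rot: [-0.001, 0.019, 1.0, -0.0]
contact_force: [0.9, 0.3, 1.5]
gripper_width: 0.004
grasp_force: 0.0
```

Emit:
step_arm([
  [[-1,0,4,0,0,0,0],[-1,0,8,0,0,0,0],[-1,0,12,0,0,0,0],[-1,0,16,0,0,0,0],[-1,0,19,0,0,0,0],[-1,0,22,0,0,0,0],[-1,0,25,0,0,0,0],[-1,0,25,0,0,0,0],[-1,0,25,0,0,0,0]],
])

```text
t: 38.22
eef_pos: [0.6994, 0.0871, 0.1049]
tool_rot: [0.0, 0.02, 1.0, -0.002]
contact_force: [-0.6, -5.9, 3.8]
gripper_width: -0.001
grasp_force: 3.1
```

The tool stopped at the same place, y = 0.087, so the hook is firmly against the pin. I retreat and hand in.

Emit:
step_arm([
  [[-1,0,-5,0,0,0,0],[-1,0,-15,0,0,0,0],[-1,0,-20,-30,0,0,0],[-1,0,-20,-65,0,0,0],[-1,0,-20,-100,0,0,0],[-1,10,-50,-110,0,0,0],[-1,20,-85,-110,0,0,0],[-1,30,-120,-110,0,0,0],[-1,30,-120,-110,0,0,0],[-1,30,-120,-110,0,0,0]],
])

```text
t: 39.05
eef_pos: [0.6638, -0.0321, 0.2148]
tool_rot: [0.0, 0.022, 1.0, -0.0]
contact_force: [1.1, -0.2, -0.2]
gripper_width: -0.0
grasp_force: 0.0
```

```bash
python3 -c "
from station import bot
print(bot.get_obs()['eef_pos'],bot.hand_in())"
```

```text
the job is handed in; nothing more can be done
[ 0.66383075 -0.03208652  0.21480291] None
```

The job is done and handed in at about 39 s: the one used bottle is in the tray, all three jars stood upright in the drawer (last seen before it went under the cabinet), the drawer is home, and the hook rests against the catch pin.

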